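Put the spice tray right: glue stick out, spare spice jar in

ROBOT

A 6-joint arm with a two-finger parallel gripper is mounted at the origin on a cart in front of the work surface, level with it; the furniture and walls round the work are solid. World frame = base frame: x ahead of the robot, y to its left, z up, the work surface at z = 0. Lengths are in m, angles in rad, forces in N, time in s.
With the tool pointing down it reaches from about 0.225 to 0.875 m from the base axis. Payload 3.4 kg.
Tool frame: the origin (TCP) lies at the very end of the fingers, on their centre line; the grasp point (between the pads) lies 19 mm behind it; z points along the fingers, y is the line along which they close (so a half turn about z gives the same grasp; the last joint's range is limited). The gripper opens to 85 mm and grips with 20 to 120 N. Pads are 22 mm wide; open, the fingers measure 114 mm over their backs; the gripper's body (76 mm by 85 mm) begins 54 mm behind the grasp point. The pads swing forward as they close: fully open they stand 13 mm farther back than shut.
Start: joints at [-1.362, 0.276, 1.505, -0, 1.361, -0.121], TCP at [0.186, -0.544, 0.231] pointing down, gripper open.
Joint ranges: [-2.89, 2.89], [-0.75, 2.08], [0.22, 2.7], [-1.18, 4.32], [0.11, 2.71], [-2.7, 2.7]. Speed limits (rad/s): [2.57, 2.57, 3.14, 3.14, 3.14, 3.14].

INTERFACE

Orientations are given as a unit quaternion [w, x, y, z].
In Python, from rig import readout, vision, manip gives the robot as it stands.
- The arm moves only by the shell command python3 -m handwheel 'ROWS' [FORCE]. ROWS is JSON, a list of rows, each a list of 3 entries, a list of its own where there are three numbers: the shift along the tool's x, y, z in mm, then the turn, a rotation vector about the tool's x, y, z in units of 6 degrees (1.0 is 6 degrees), then the closure, from -1 (fully open) to 1 (shut), so that 0 is half open. A call has 1 to 20 rows; each row shifts and turns the commanded pose from where the row before left it, along the tool's axes as they then stand; what a row does not reach is not made up. A row lasts 1/8 s, in which the tool goes at most 62.5 mm and 10.7 degrees, less where a joint would pass 70% of its speed; a pose out of reach is approached as far as the arm can. A call is refused whole if a number of a shift passes 62.5 or a number of a turn 1, either way. A call with a gripper value outside its range is refused whole. The fingers move at their own pace and stop on an object; FORCE is the grip in N (left out, the last holds). Time passes only in rows, so rows that do not move let the fingers close. It gives the time, the measured TCP pose, the force, the opening and the grip force at its end, in the units of the state.
- readout.get_state(): the state, without advancing time (a new reading comes with each control period).
- vision.get_image(name): name is "scene" or "top"; returns the picture (400x640x3 uint8, blue, green, red); there is no depth.
- vision.camera_params(name): a dict with "intrinsics" (3x3 intrinsics, pixels), "rvec" (rotation vector, rad) and "tvec" (3), from world to camera coordinates, as OpenCV has them. Camera axes: x right, y down, z forward; pixel columns grow to the right and rows downward; lengths in m; the calibration is good to about 2 mm. A picture is of the moment at which its call begins. camera_params takes no time and is no camera call.
- manip.sign_off(): hands the job in; it is judged then, once.
The state is a dict: "clock": time; "qpos": joint angles; "qd": joint speeds; "effort": joint torques, N m; "position": TCP position; "ee_rot": TCP orientation; "contact_force": force on the tool from outside, world axes, zero at the start; "moment": the same for the moment, N m; "width": finger opening in m; "gripper_force": force on a finger pad.
Only numpy, scipy, OpenCV 4.12 (cv2) and the standard library are available. Lean on these libraries where they do the work, as an engineer would, in place of code of your own. Each camera call takes 0.05 s, during which the arm holds its last target. There are 200 camera calls.

TASK

The three-pocket wooden tray to the right of the hob is for spice jars, but a glue stick has ended up in one of its pockets. Take the glue stick out and stand it upright on the bare worktop to the right or left of the hob, then stand the spare spice jar in the pocket that it left. The spare is the one next to the left edge of the hob, in company with a jam jar and a tin; the two spice jars at the back by the wall are not meant. Leave the two jars that are already in the tray in their pockets, and set things down rather than dropping them.

Things in the scene. Friction and masses are not known exactly. Their poses are not given: they have to be found in the camera images.
- spice_tray: open wooden tray fixed on the worktop (top at z = -4 mm) right of the hob, 208 mm along its x, 74 along y, 40 high. Three square pockets in a row along its x (about world x), 60 mm inside, 33 deep, centres at x = -67, 0, +67 mm, y = 0; walls and floor 7 mm. Origin under its centre, on the worktop, z up. Wall cabinets and hood hang behind: fronts at x = 0.61, from z = 0.5 up
- glue_stick: glue stick standing in one of the tray's pockets (which one varies), the narrow, low one among the jars: upright cylinder 28 mm in diameter, 80 mm tall, about 0.035 kg, standing on its cap; origin at the centre of its underside, z up along its axis. It stands on the pocket floor, so its underside is 7 mm and its top 87 mm above the worktop
- spare_jar: the spare: glass spice jar with dark screw cap, upright cylinder 41 mm in diameter, 105 mm tall (cap from 84 mm up), 0.11 kg; origin at the centre of its underside, z up along its axis. Stands on the worktop left of the hob with a jam jar (66 mm wide, 90 mm tall) and a tin (57 mm wide, 72 mm tall); the jam jar stands before or behind it (seen from the robot), its axis 85 mm or more away, so fingers closing along world y have room
- tray_jar_1: glass spice jar with dark screw cap, upright cylinder 41 mm in diameter, 105 mm tall (cap from 84 mm up), 0.11 kg; origin at the centre of its underside, z up along its axis. Stands in one of the tray's pockets and belongs there
- tray_jar_2: glass spice jar with dark screw cap, upright cylinder 41 mm in diameter, 105 mm tall (cap from 84 mm up), 0.11 kg; origin at the centre of its underside, z up along its axis. Stands in another of the tray's pockets and belongs there
There are look-alikes about, which are no part of the job. Leave any yellow look-alike of the glue_stick alone.

How it is judged:
By the outcome, as a careful person would: the job done as asked, in the order asked, and still so for the second after the job is handed in, with the robot touching nothing.
It also fails if it takes over 67 s, if anything falls off the work surface, if the arm or the gripper's body presses on something with over 40 N, if the wrist force passes 120 N, or if a joint passes its speed limit or range.

## Working session

There is one attempt and no reset: what is moved stays moved. The work goes in short steps, Python scripts to look and compute and a shell command to move; the robot and the scene stay as the last step left them, time stands still between calls to the robot, and variables do not carry over. Pictures are saved under pics/ and viewed, at most 10 in all, crops included, and the job is handed in when it is done.

```bash
mkdir -p pics; python3 - <<'E'
from rig import readout, vision
import cv2, numpy as np
for n in("scene","top"):
    cv2.imwrite(f"pics/{n}0.png",vision.get_image(n))
    p=vision.camera_params(n);R=cv2.Rodrigues(np.array(p["rvec"],float))[0]
    print(n,np.array(p["intrinsics"]).round(1).tolist(),(-R.T@np.array(p["tvec"]).ravel()).round(3),R.round(2).tolist())
s=readout.get_state();print(s["clock"],s["position"],s["ee_rot"],s["width"])
E
```

```text
scene [[505.2, 0.0, 318.3], [0.0, 505.2, 202.2], [0.0, 0.0, 1.0]] [-0.586 -0.483  0.936] [[0.47, -0.88, 0.01], [-0.54, -0.3, -0.79], [0.7, 0.36, -0.62]]
top [[374.1, 0.0, 316.1], [0.0, 374.1, 205.5], [0.0, 0.0, 1.0]] [0.258 0.044 0.943] [[-0.02, -1.0, -0.0], [-0.98, 0.02, -0.2], [0.2, -0.0, -0.98]]
0.1 [ 0.18607615 -0.54354521  0.23051842] [-8.38461963e-04  9.86435054e-01  1.64149865e-01 -5.74195460e-05] 0.08550246930595388
```

View pics/scene0.png

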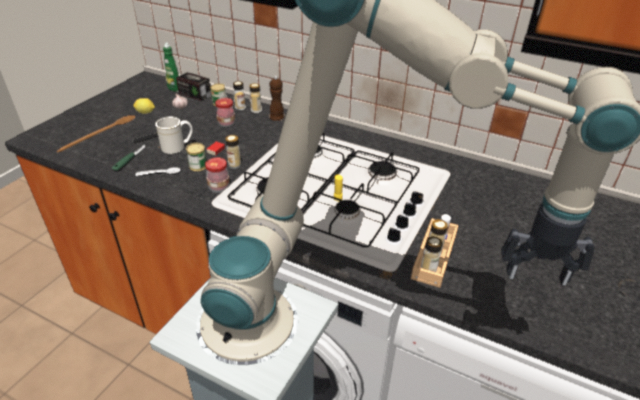

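View pics/top0.png

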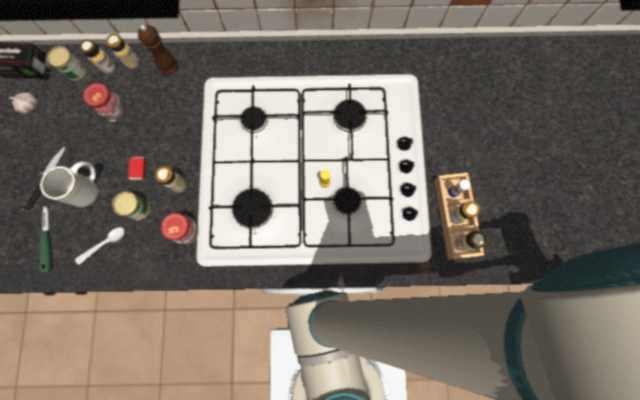

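The top view shows the tray at about (462,217), with the glue stick (white/blue) in its far pocket at (457,188). The jar candidates are: (170,178) at the hob's left edge, next to the jam jar (179,228) and tin (130,205), which is the spare; (98,55) and (122,50) by the wall, not meant; and (465,211) and (472,240) in the tray, which stay. The yellow look-alike at (324,178) is on the hob and stays too. I'll confirm this in one enlarged crop.

```bash
cat > h.py <<'E'
import cv2, numpy as np
from rig import vision
def ray(n,uv):
    p=vision.camera_params(n);R=cv2.Rodrigues(np.array(p["rvec"],float))[0];t=np.array(p["tvec"],float).ravel()
    d=R.T@np.linalg.inv(np.array(p["intrinsics"],float))@np.array([*uv,1.]);return -R.T@t,d
def onz(n,uv,z):
    c,d=ray(n,uv);return (c+d*(z-c[2])/d[2]).round(4)
def proj(n,P):
    p=vision.camera_params(n)
    return cv2.projectPoints(np.array(P,float).reshape(-1,1,3),np.array(p["rvec"],float),np.array(p["tvec"],float),np.array(p["intrinsics"],float),None)[0].reshape(-1,2).round(1)
E
python3 - <<'E'
import cv2,numpy as np
from h import *
a=cv2.imread("pics/top0.png");s=cv2.imread("pics/scene0.png")
r=lambda im,x,y,w,h,k=8:cv2.resize(im[y:y+h,x:x+w],None,fx=k,fy=k,interpolation=cv2.INTER_CUBIC)
L=r(a,430,168,60,95,6);R=r(a,150,160,60,95,6)
cv2.imwrite("pics/crop0.png",np.hstack([L,R]))
hsv=cv2.cvtColor(a,cv2.COLOR_BGR2HSV)
m=cv2.inRange(hsv,(8,90,120),(22,255,255));m[:, :430]=0;m[:,490:]=0;m[:165]=0;m[265:]=0
ys,xs=np.nonzero(m);b=cv2.minAreaRect(np.c_[xs,ys].astype(np.float32));print("tray px",b,cv2.boxPoints(b).tolist())
for q in cv2.boxPoints(b):print(onz("top",q,.036))
E
```

```text
tray px ((462.3372802734375, 214.9110870361328), (86.7188720703125, 35.91563415527344), 79.99201965332031) [[437.1174621582031, 175.3322296142578], [472.4866027832031, 169.0906219482422], [487.5570983886719, 254.4899444580078], [452.1879577636719, 260.7315673828125]]
[ 0.5179 -0.2635  0.036 ]
[ 0.5326 -0.354   0.036 ]
[ 0.318  -0.3682  0.036 ]
[ 0.3047 -0.2818  0.036 ]
```

View pics/crop0.png

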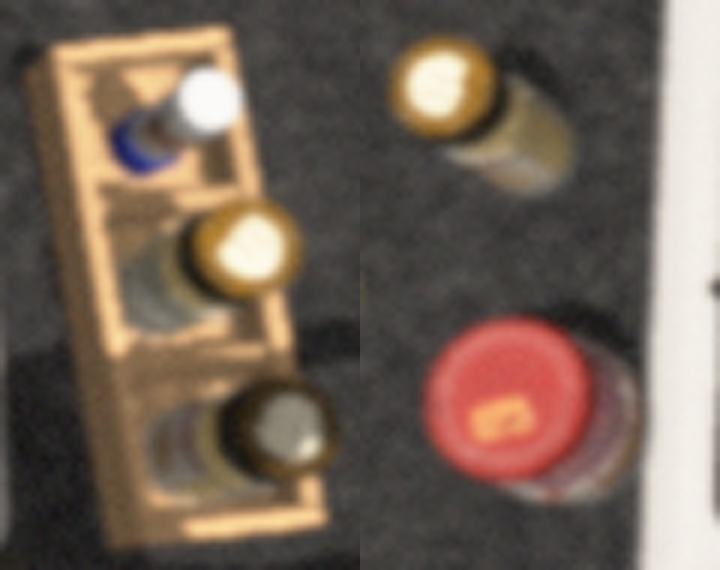

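The crop confirms it. The white cap of the glue stick is at (464.7,184.7) in the far pocket. The spare's gold/dark cap is at (163.8,174.5), and the red jam jar lid in front of it is at (174.5,226.3).

```bash
python3 - <<'E'
from h import *
from scipy.spatial.transform import Rotation as Ro
from rig import readout
s=cv2.imread("pics/scene0.png")
for k,uv,z in[("glue",(464.7,184.7),.083),("gluebase",(453.8,192.3),.003),("spare",(163.8,174.5),.101),("jam",(174.5,226.3),.086),("j1",(470.8,209.3),.108),("j2",(476.8,238.8),.108),("tin",(128,203),.068),("yellow",(325,177),.08)]:
    P=onz("top",uv,z);print(k,P,"scene px",proj("scene",P))
FR=onz("top",(468.3,172.7),.036);NR=onz("top",(484.7,255),.036);FL=onz("top",(438.7,175.5),.036)
print("corners",FR,NR,FL,np.linalg.norm(FR-NR),np.linalg.norm(FR-FL))
u=(FR-NR);u/=np.linalg.norm(u);v=np.array([-u[1],u[0],0]);c=(FR+NR)/2+v*.037
print("yaw",np.degrees(np.arctan2(u[1],u[0])),"centre",c,"pocket",c+u*.067, "FL",c+u*.104+v*.037)
P=[c+a*u+b*v for a,b in((.104,.037),(.104,-.037),(-.104,-.037),(-.104,.037))]
print("tray top scene px",proj("scene",P).tolist())
cr=s[205:295,395:475];cv2.imwrite("pics/crop1.png",cv2.resize(np.hstack([cr,s[125:215,180:260]]),None,fx=5,fy=5,interpolation=cv2.INTER_CUBIC))
st=readout.get_state();q=st["ee_rot"];print(Ro.from_quat(np.roll(q,-1)).as_matrix().round(3))
E
```

```text
glue [ 0.4801 -0.311   0.083 ] scene px [[445.  217.2]]
gluebase [ 0.4811 -0.3139  0.003 ] scene px [[441.3 239.7]]
spare [0.5132 0.3973 0.101 ] scene px [[231.3 137.9]]
jam [0.3926 0.3708 0.086 ] scene px [[215.4 162.7]]
j1 [ 0.4158 -0.3088  0.108 ] scene px [[438.4 223.7]]
j2 [ 0.3485 -0.3154  0.108 ] scene px [[432.7 240.4]]
tin [0.4538 0.4923 0.068 ] scene px [[196.9 147.8]]
yellow [0.5061 0.0198 0.08  ] scene px [[337.  177.9]]
corners [ 0.5233 -0.3425  0.036 ] [ 0.3169 -0.3612  0.036 ] [ 0.5174 -0.2674  0.036 ] 0.20724538595587597 0.07533140115516239
yaw 5.176908028608076 centre [ 0.41676145 -0.31500093  0.036     ] pocket [ 0.48348814 -0.30895544  0.036     ] FL [ 0.51699866 -0.26876781  0.036     ]
tray top scene px [[431.3, 218.0], [458.0, 224.9], [442.3, 276.2], [412.6, 267.5]]
[[ 0.946  0.324 -0.   ]
 [ 0.324 -0.946  0.002]
 [ 0.    -0.002 -1.   ]]
```

View pics/crop1.png

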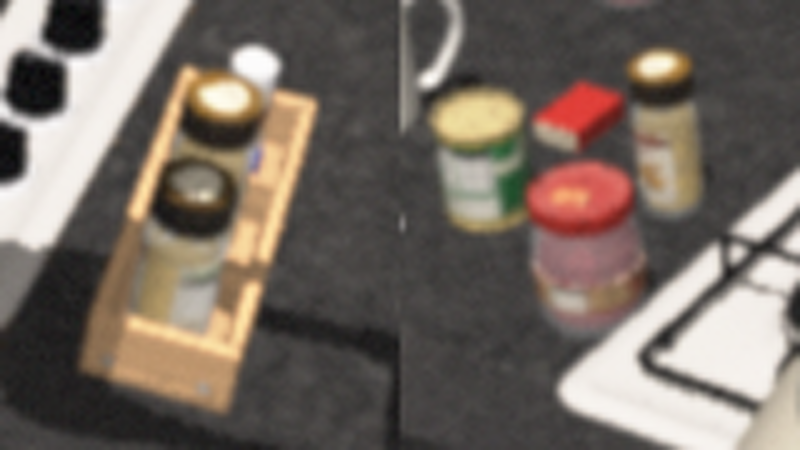

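The two views agree to about 1 px. Glue stick is at (0.480,-0.312), its pocket at (0.4835,-0.309) and the tray yaw is 5.2°. Spare jar is at (0.513,0.397). I'll turn the tool to the tray's yaw and move above the glue stick.

```bash
python3 -m handwheel '[[[0,0,0],[0,0,0.76],-1],[[0,0,0],[0,0,0.76],-1],[[0,0,0],[0,0,0.76],-1],[[31.4,-20.4,0],[0,0,0],-1],[[31.4,-20.4,0],[0,0,0],-1],[[31.4,-20.4,0],[0,0,0],-1],[[31.4,-20.4,0],[0,0,0],-1],[[31.4,-20.4,0],[0,0,0],-1],[[31.4,-20.4,0],[0,0,0],-1],[[31.4,-20.4,0],[0,0,0],-1],[[31.4,-20.4,0],[0,0,0],-1],[[31.4,-20.4,0],[0,0,0],-1],[[31.4,-20.4,0],[0,0,0],-1],[[0,0,0],[0,0,0],-1],[[0,0,0],[0,0,0],-1]]' 30
cat >> h.py <<'E'
def go(P):
    from rig import readout
    from scipy.spatial.transform import Rotation as Ro
    s=readout.get_state();R=Ro.from_quat(np.roll(s["ee_rot"],-1)).as_matrix()
    print("pos",np.round(s["position"],4),"yaw",np.degrees(np.arctan2(R[1,0],R[0,0])).round(2),"tilt",R[2].round(4),"tool shift mm",(1000*R.T@(np.array(P)-s["position"])).round(1),"w",round(s["width"],4),"t",s["clock"])
E
python3 -c "from h import *;go([.480,-.312,.048])"
```

```text
clock: 1.98
position: [0.4798, -0.3124, 0.2309]
ee_rot: [-0.0, 0.999, 0.046, -0.001]
contact_force: [-0.5, -0.4, -0.6]
width: 0.0853
gripper_force: 0.0
pos [ 0.4798 -0.3124  0.2309] yaw 5.24 tilt [-1.4e-03 -1.0e-04 -1.0e+00] tool shift mm [  0.5  -0.4 182.9] w 0.0853 t 1.975
```

```bash
python3 -m handwheel '[[[0,0,30],[0,0,0],-1],[[0,0,30],[0,0,0],-1],[[0,0,30],[0,0,0],-1],[[0,0,30],[0,0,0],-1],[[0,0,25],[0,0,0],-1],[[0,0,20],[0,0,0],-1],[[0,0,18],[0,0,0],-1],[[0,0,0],[0,0,0],-1],[[0,0,0],[0,0,0],0],[[0,0,0],[0,0,0],0],[[0,0,0],[0,0,0],1],[[0,0,0],[0,0,0],1],[[0,0,0],[0,0,0],1],[[0,0,0],[0,0,0],1],[[0,0,0],[0,0,0],1],[[0,0,0],[0,0,0],1]]' 30
python3 -c "from h import *;go([.480,-.312,.048])"
```

```text
clock: 3.98
position: [0.4807, -0.3125, 0.049]
ee_rot: [0.0, 0.999, 0.046, 0.0]
contact_force: [-0.7, 0.9, 5.2]
width: 0.0265
gripper_force: 30.4
pos [ 0.4807 -0.3125  0.049 ] yaw 5.22 tilt [ 8.e-04  9.e-04 -1.e+00] tool shift mm [-0.7 -0.6  1. ] w 0.0265 t 3.975
```

```bash
python3 -m handwheel '[[[0,0,-10],[0,0,0],1],[[0,0,-20],[0,0,0],1],[[0,0,-20],[0,0,0],1],[[0,0,-20],[0,0,0],1],[[0,25,0],[0,0,0],1],[[0,25,0],[0,0,0],1],[[0,25,0],[0,0,0],1],[[0,25,0],[0,0,0],1],[[0,25,0],[0,0,0],1],[[0,25,0],[0,0,0],1],[[0,0,0],[0,0,0],1],[[0,0,0],[0,0,0],1]]' 
python3 - <<'E'
from h import *
go([.494,-.462,.043])
t=vision.get_image("top");s=vision.get_image("scene")
f=lambda c:cv2.resize(c,None,fx=3,fy=3,interpolation=cv2.INTER_CUBIC)
cv2.imwrite("pics/g1.png",f(np.hstack([t[130:270,420:540],s[180:320,390:520]])))
E
```

```text
clock: 5.48
position: [0.4933, -0.4615, 0.1171]
ee_rot: [-0.001, 0.999, 0.045, -0.001]
contact_force: [-0.1, -0.0, -1.1]
width: 0.0267
gripper_force: 30.0
pos [ 0.4933 -0.4615  0.1171] yaw 5.17 tilt [-0.0013 -0.0024 -1.    ] tool shift mm [ 0.8  0.8 74.1] w 0.0267 t 5.475
```

View pics/g1.png

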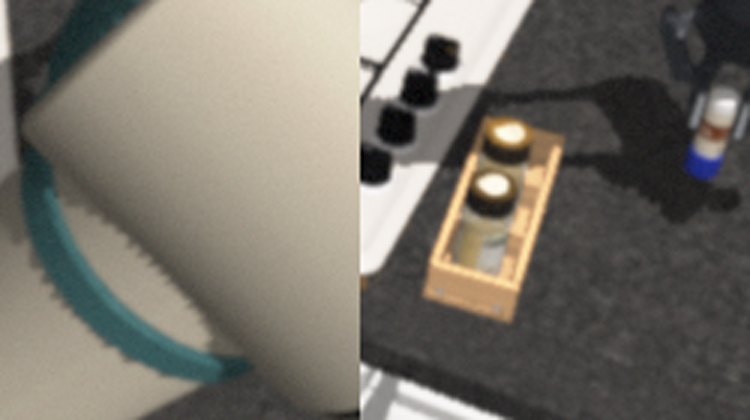

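The scene view shows the glue stick upright in the fingers, with its blue end at about (505,239). The tray's far pocket is empty and both jars are in place. Now I'll lower it.

```bash
python3 -m handwheel '[[[0,0,20],[0,0,0],1],[[0,0,20],[0,0,0],1],[[0,0,15],[0,0,0],1],[[0,0,10],[0,0,0],1],[[0,0,5],[0,0,0],1],[[0,0,2],[0,0,0],1],[[0,0,0],[0,0,0],1],[[0,0,0],[0,0,0],1],[[0,0,0],[0,0,0],1]]'; python3 -m handwheel '[[[0,0,1],[0,0,0],1],[[0,0,1],[0,0,0],1],[[0,0,0],[0,0,0],1],[[0,0,0],[0,0,0],1]]'
```

```text
clock: 6.7
position: [0.4941, -0.462, 0.0467]
ee_rot: [0.0, 0.999, 0.045, 0.0]
contact_force: [0.6, -0.4, -0.5]
width: 0.0273
gripper_force: 30.0
clock: 7.2
position: [0.494, -0.4617, 0.0443]
ee_rot: [0.0, 0.999, 0.045, -0.0]
contact_force: [-0.4, -0.2, 0.9]
width: 0.0268
gripper_force: 30.0
```

```bash
python3 -m handwheel '[[[0,0,1],[0,0,0],1],[[0,0,0],[0,0,0],1],[[0,0,0],[0,0,0],1]]'; python3 -m handwheel '[[[0,0,1],[0,0,0],1],[[0,0,0],[0,0,0],1],[[0,0,0],[0,0,0],1]]'; python3 -m handwheel '[[[0,0,0.7],[0,0,0],1],[[0,0,0],[0,0,0],1],[[0,0,0],[0,0,0],1]]'
```

```text
clock: 7.58
position: [0.494, -0.4618, 0.0433]
ee_rot: [0.0, 0.999, 0.045, 0.0]
contact_force: [-0.8, 0.1, -0.0]
width: 0.0268
gripper_force: 30.0
clock: 7.95
position: [0.494, -0.4617, 0.0423]
ee_rot: [0.0, 0.999, 0.046, 0.0]
contact_force: [-0.0, 0.3, 0.3]
width: 0.0268
gripper_force: 30.0
clock: 8.32
position: [0.4941, -0.4618, 0.0421]
ee_rot: [0.0, 0.999, 0.046, 0.0]
contact_force: [-0.5, 0.9, 2.8]
width: 0.0271
gripper_force: 30.3
```

```bash
python3 -m handwheel '[[[0,0,0],[0,0,0],0.2],[[0,0,0],[0,0,0],0],[[0,0,0],[0,0,0],-0.4],[[0,0,0],[0,0,0],-1],[[0,0,0],[0,0,0],-1],[[0,0,0],[0,0,0],-1],[[0,0,-15],[0,0,0],-1],[[0,0,-30],[0,0,0],-1],[[0,0,-40],[0,0,0],-1],[[0,0,-40],[0,0,0],-1],[[0,0,-40],[0,0,0],-1],[[0,0,-30],[0,0,0],-1],[[0,0,0],[0,0,0],-1]]'; python3 -c "from h import *;go([.513,.397,.24])"
```

```text
clock: 9.95
position: [0.4951, -0.4629, 0.2412]
ee_rot: [0.003, 0.999, 0.046, 0.002]
contact_force: [0.2, 0.1, -0.4]
width: 0.0851
gripper_force: 0.0
pos [ 0.4951 -0.4629  0.2412] yaw 5.22 tilt [ 0.0046  0.0065 -1.    ] tool shift mm [  96.1 -854.7   -3.9] w 0.0851 t 9.95
```

```bash
python3 -m handwheel '[[[4.8,-42.7,0],[0,0,0],-1],[[4.8,-42.7,0],[0,0,0],-1],[[4.8,-42.7,0],[0,0,0],-1],[[4.8,-42.7,0],[0,0,0],-1],[[4.8,-42.7,0],[0,0,0],-1],[[4.8,-42.7,0],[0,0,0],-1],[[4.8,-42.7,0],[0,0,0],-1],[[4.8,-42.7,0],[0,0,0],-1],[[4.8,-42.7,0],[0,0,0],-1],[[4.8,-42.7,0],[0,0,0],-1],[[4.8,-42.7,0],[0,0,0],-1],[[4.8,-42.7,0],[0,0,0],-1],[[4.8,-42.7,0],[0,0,0],-1],[[4.8,-42.7,0],[0,0,0],-1],[[4.8,-42.7,0],[0,0,0],-1],[[4.8,-42.7,0],[0,0,0],-1],[[4.8,-42.7,0],[0,0,0],-1],[[4.8,-42.7,0],[0,0,0],-1],[[4.8,-42.7,0],[0,0,0],-1],[[4.8,-42.7,0],[0,0,0],-1]]'; python3 -m handwheel '[[[0,0,0],[0,0,0],-1],[[0,0,0],[0,0,0],-1]]'
python3 - <<'E'
from h import *
go([.513,.397,.048])
t=vision.get_image("top");s=vision.get_image("scene")
f=lambda c:cv2.resize(c,None,fx=3,fy=3,interpolation=cv2.INTER_CUBIC)
cv2.imwrite("pics/g2.png",f(np.hstack([t[150:290,430:550],s[170:310,400:530]])))
print(proj("scene",[[.494,-.462,.076],[.494,-.462,-.004]]),proj("top",[[.494,-.462,.076],[.494,-.462,-.004]]))
E
```

```text
clock: 12.45
position: [0.5113, 0.3985, 0.2355]
ee_rot: [0.001, 0.999, 0.046, -0.001]
contact_force: [0.5, -0.7, 0.2]
width: 0.0853
gripper_force: 0.0
clock: 12.7
position: [0.5114, 0.3967, 0.2356]
ee_rot: [0.001, 0.999, 0.046, -0.001]
contact_force: [0.4, 0.1, 0.2]
width: 0.0852
gripper_force: 0.0
pos [0.5114 0.3967 0.2356] yaw 5.24 tilt [-0.0018  0.0019 -1.    ] tool shift mm [  2.   -0.5 187.6] w 0.0852 t 12.7
[[503.6 234.4]
 [496.4 256.9]] [[525.9 178.7]
 [509.1 187.1]]
```

View pics/g2.png

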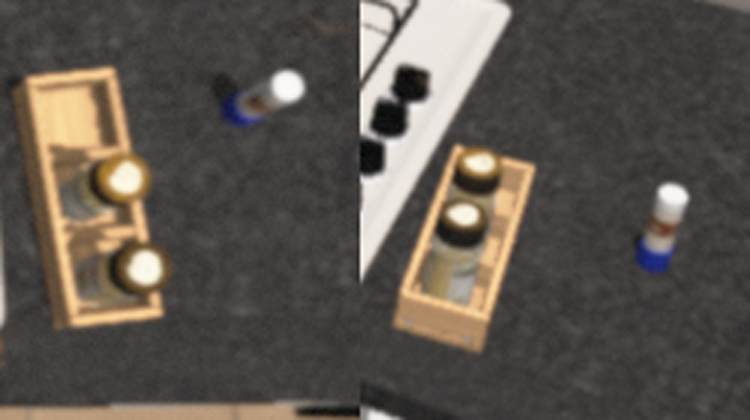

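The glue stick stands upright on bare worktop: top view crop (287,86), scene crop (660,225), as predicted. The far pocket is empty and both tray jars are undisturbed. Next I'll grasp the spare.

```bash
python3 -m handwheel '[[[2,0,30],[0,0,0],-1],[[0,0,30],[0,0,0],-1],[[0,0,30],[0,0,0],-1],[[0,0,30],[0,0,0],-1],[[0,0,25],[0,0,0],-1],[[0,0,25],[0,0,0],-1],[[0,0,18],[0,0,0],-1],[[0,0,0],[0,0,0],-1],[[0,0,0],[0,0,0],-0.3],[[0,0,0],[0,0,0],-0.3],[[0,0,0],[0,0,0],1],[[0,0,0],[0,0,0],1],[[0,0,0],[0,0,0],1],[[0,0,0],[0,0,0],1],[[0,0,0],[0,0,0],1],[[0,0,0],[0,0,0],1]]' 35
python3 -c "from h import *;go([.513,.397,.2])"
```

```text
clock: 14.8
position: [0.5145, 0.3982, 0.0496]
ee_rot: [-0.001, 0.999, 0.046, 0.001]
contact_force: [0.4, 0.8, 5.5]
width: 0.0401
gripper_force: 34.8
pos [0.5145 0.3982 0.0496] yaw 5.22 tilt [ 0.0017 -0.001  -1.    ] tool shift mm [  -1.4    0.9 -150.5] w 0.0401 t 14.8
```

```bash
python3 -m handwheel '[[[0,0,-10],[0,0,0],1],[[0,0,-25],[0,0,0],1],[[0,0,-35],[0,0,0],1],[[0,0,-35],[0,0,0],1],[[0,0,-35],[0,0,0],1],[[0,0,-30],[0,0,0],1],[[0,0,-10],[0,0,0],1],[[0,0,0],[0,0,0],1],[[0,0,0],[0,0,0],1]]'
python3 -c "from h import *;go([.4835,-.309,.23])"
```

```text
clock: 15.92
position: [0.5132, 0.3971, 0.2267]
ee_rot: [0.001, 0.999, 0.045, -0.001]
contact_force: [0.1, 0.1, -0.4]
width: 0.0401
gripper_force: 35.1
pos [0.5132 0.3971 0.2267] yaw 5.21 tilt [-0.003   0.0017 -1.    ] tool shift mm [-93.8 700.5  -1.8] w 0.0401 t 15.925
```

```bash
python3 -m handwheel '[[[-4.7,15,0],[0,0,0],1],[[-4.7,30,0],[0,0,0],1],[[-4.7,38,0],[0,0,0],1],[[-4.7,38,0],[0,0,0],1],[[-4.7,38,0],[0,0,0],1],[[-4.7,38,0],[0,0,0],1],[[-4.7,38,0],[0,0,0],1],[[-4.7,38,0],[0,0,0],1],[[-4.7,38,0],[0,0,0],1],[[-4.7,38,0],[0,0,0],1],[[-4.7,38,0],[0,0,0],1],[[-4.7,38,0],[0,0,0],1],[[-4.7,38,0],[0,0,0],1],[[-4.7,38,0],[0,0,0],1],[[-4.7,38,0],[0,0,0],1],[[-4.7,38,0],[0,0,0],1],[[-4.7,38,0],[0,0,0],1],[[-4.7,38,0],[0,0,0],1],[[-4.7,35,0],[0,0,0],1],[[-4.7,12.5,0],[0,0,0],1]]'; python3 -m handwheel '[[[0,0,0],[0,0,0],1],[[0,0,0],[0,0,0],1]]'
python3 - <<'E'
from h import *
go([.4835,-.309,.06])
s=vision.get_image("scene")
cv2.imwrite("pics/g3.png",cv2.resize(s[130:310,390:550],None,fx=3,fy=3,interpolation=cv2.INTER_CUBIC))
print(proj("scene",[[.4835,-.309,.173],[.4835,-.309,.278]]))
E
```

```text
clock: 18.42
position: [0.4827, -0.3102, 0.2277]
ee_rot: [-0.0, 0.999, 0.044, -0.001]
contact_force: [0.7, -0.1, -0.6]
width: 0.04
gripper_force: 35.2
clock: 18.68
position: [0.4837, -0.3071, 0.2285]
ee_rot: [-0.001, 0.999, 0.046, -0.0]
contact_force: [-0.5, -0.3, -0.3]
width: 0.0403
gripper_force: 35.2
pos [ 0.4837 -0.3071  0.2285] yaw 5.25 tilt [-3.0e-04 -1.3e-03 -1.0e+00] tool shift mm [ -0.3   2.1 168.5] w 0.0403 t 18.675
[[450.6 189. ]
 [458.3 154. ]]
```

View pics/g3.png

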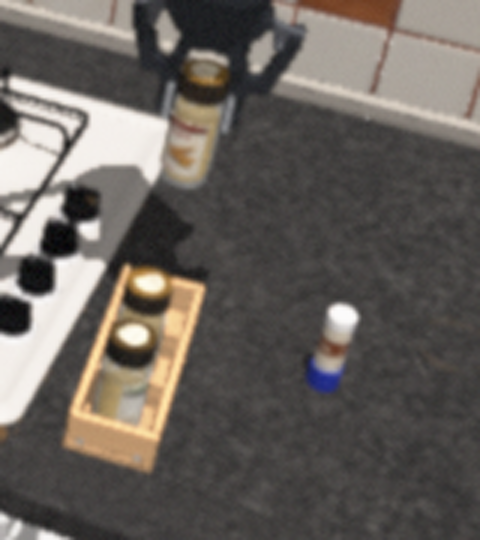

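The jar hangs upright, with its base at about (452,189) in the scene view against a predicted (451,189). That puts it over the empty far pocket, so I'll lower it in.

```bash
python3 -m handwheel '[[[0,2,20],[0,0,0],1],[[0,0,30],[0,0,0],1],[[0,0,30],[0,0,0],1],[[0,0,30],[0,0,0],1],[[0,0,20],[0,0,0],1],[[0,0,15],[0,0,0],1],[[0,0,10],[0,0,0],1],[[0,0,8],[0,0,0],1],[[0,0,4],[0,0,0],1],[[0,0,0],[0,0,0],1],[[0,0,0],[0,0,0],1]]'; python3 -m handwheel '[[[0,0,1],[0,0,0],1],[[0,0,1],[0,0,0],1],[[0,0,0],[0,0,0],1],[[0,0,0],[0,0,0],1]]'
```

```text
clock: 20.1
position: [0.4845, -0.3108, 0.0621]
ee_rot: [0.0, 0.999, 0.045, 0.0]
contact_force: [0.7, 0.1, -1.3]
width: 0.0402
gripper_force: 35.2
clock: 20.6
position: [0.4842, -0.3105, 0.0596]
ee_rot: [0.0, 0.999, 0.045, 0.0]
contact_force: [0.5, 0.6, -0.6]
width: 0.0402
gripper_force: 35.2
```

```bash
python3 -m handwheel '[[[0,0,1],[0,0,0],1],[[0,0,1],[0,0,0],1],[[0,0,0],[0,0,0],1],[[0,0,0],[0,0,0],1]]'; python3 -m handwheel '[[[0,0,1],[0,0,0],1],[[0,0,0],[0,0,0],1],[[0,0,0],[0,0,0],1]]';  python3 -m handwheel '[[[0,0,0.7],[0,0,0],1],[[0,0,0],[0,0,0],1],[[0,0,0],[0,0,0],1]]'
```

```text
clock: 21.1
position: [0.4842, -0.3105, 0.0576]
ee_rot: [0.0, 0.999, 0.046, -0.0]
contact_force: [0.5, 0.6, -1.5]
width: 0.0405
gripper_force: 35.2
clock: 21.48
position: [0.4843, -0.3105, 0.0566]
ee_rot: [0.0, 0.999, 0.045, 0.0]
contact_force: [0.8, -0.4, 0.3]
width: 0.0404
gripper_force: 35.3
clock: 21.85
position: [0.4844, -0.3105, 0.0565]
ee_rot: [0.0, 0.999, 0.046, 0.0]
contact_force: [-1.2, 1.0, 6.2]
width: 0.0406
gripper_force: 35.6
```

Contact came at the expected height. Releasing and retreating straight up.

```bash
python3 -m handwheel '[[[0,0,0],[0,0,0],0],[[0,0,0],[0,0,0],-0.3],[[0,0,0],[0,0,0],-0.6],[[0,0,0],[0,0,0],-1],[[0,0,0],[0,0,0],-1],[[0,0,0],[0,0,0],-1],[[0,0,-15],[0,0,0],-1],[[0,0,-30],[0,0,0],-1],[[0,0,-40],[0,0,0],-1],[[0,0,-40],[0,0,0],-1],[[0,0,-40],[0,0,0],-1],[[0,0,-20],[0,0,0],-1],[[0,-40,0],[0,0,0],-1],[[0,-50,0],[0,0,0],-1],[[0,-50,0],[0,0,0],-1],[[0,-50,0],[0,0,0],-1],[[0,-40,0],[0,0,0],-1],[[0,0,0],[0,0,0],-1],[[0,0,0],[0,0,0],-1]]'
python3 - <<'E'
from h import *
t=vision.get_image("top");s=vision.get_image("scene")
f=lambda c:cv2.resize(c,None,fx=3,fy=3,interpolation=cv2.INTER_CUBIC)
cv2.imwrite("pics/g4.png",f(np.hstack([t[150:290,430:550],s[170:310,400:530]])))
E
```

```text
clock: 24.22
position: [0.4636, -0.0819, 0.2417]
ee_rot: [0.001, 0.999, 0.046, 0.001]
contact_force: [-0.7, 0.6, -0.1]
width: 0.0857
gripper_force: 0.0
```

View pics/g4.png

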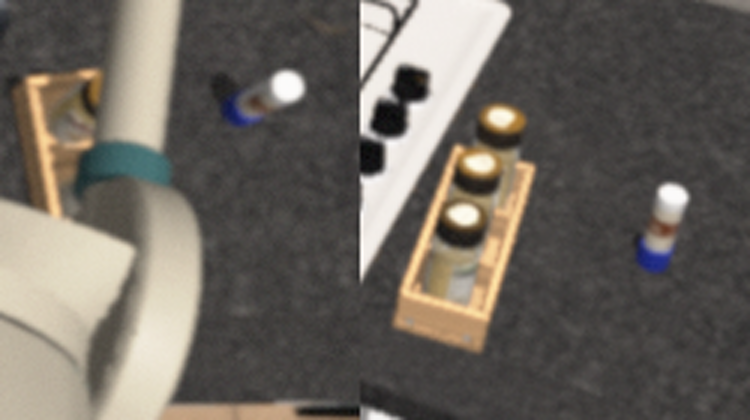

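The scene view shows three upright jars in the tray, with the spare's cap at crop (500,122) and its base inside the far pocket. The glue stick still stands on the worktop at crop (660,225), and the robot is clear of everything.

```bash
python3 -c "from rig import manip;print(manip.sign_off())"
```

```text
the job is handed in; nothing more can be done
None
```

The job is handed in: the glue stick stands upright on the bare worktop right of the hob, the spare jar is in the far pocket it left, and the two tray jars are still in their pockets, at about 24 s of the 67 s allowed.

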